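# Put the drained test-tube rack back together

## Task

The test-tube rack has been washed: its two wooden shelves lie on the sloping draining stands. Put the shelf with the large corner holes over the four posts of the rack's base first, down onto the collars, then the shelf with the small corner holes onto the shoulders above it; lower each all the way home, level, without letting it drop, and let go. Leave everything else on the bench where it is.

Things in the scene. Friction and masses are not known exactly. Their poses are not given: they have to be found in the camera images.
- lower_grip (a point): Lower shelf: wooden plate 90 (x) by 180 (y) by 8 mm, post holes of 20 (large) mm diameter at x +-30, y +-72 mm, six 8 mm drain holes. On top, along y, a central upright grip bar: 12 thick, 90 long, 38 mm tall. 130 g. This point: in the bar, 25 mm above the plate's top face, 33 above its underside; z out of the top face. Starts on stand_a, sloping 30 degrees, z leaning to the stand's +x (away from the robot).
- upper_grip (a point): Upper shelf: wooden plate 90 (x) by 180 (y) by 8 mm, post holes of 12 (small) mm diameter at x +-30, y +-72 mm, six 18 mm tube holes. On top, along y, a central upright grip bar: 12 thick, 90 long, 38 mm tall. 130 g. This point: in the bar, 25 mm above the plate's top face, 33 above its underside; z out of the top face. Starts on stand_b, sloping 30 degrees, z leaning to the stand's +x (away from the robot).
- rack_low (a point): On the fixed rack base, a 110 (x) by 200 (y) by 15 mm board with four steel posts at x +-30, y +-72 mm. Posts: collar of 26 mm diameter up to 35 mm above the bench, then 16 mm up to 90 mm (the shoulder), then 8 mm with a tapered tip ending at 118 mm. This point: midway between the posts at the collars' tops, where the lower shelf's underside rests; z up. Shelves fit either way round.
- rack_high (a point): Centre of the four posts at the height of their shoulders, 90 mm above the bench, where the upper shelf's underside rests; same axes as rack_low.
- stand_a: Draining stand, cannot move: aluminium rails sloping 30 degrees, with a lip along the low edge that the shelf's long edge rests on, over a 110 by 150 mm grey foot. Carries the lower shelf. Origin on the bench under the shelf's centre; slope falls towards its +x, y along the shelf.
- stand_b: A like draining stand; it carries the upper shelf.
- stopper: Bystander: cork stopper, 28 mm wide, 30 mm tall; origin at its underside.
- spotplate: Bystander: white spot plate, 70 by 95 by 12 mm; origin at the centre of its underside.
- balance: Bystander: flat pocket balance, 120 by 85 by 21 mm; origin at the centre of its underside.
- beaker: Bystander: glass beaker, 64 mm wide, 70 mm tall; origin at the centre of its underside.
- bottle: Bystander: amber bottle, 60 mm wide, about 140 mm tall; origin at the centre of its underside.
- burner: Bystander: laboratory burner, 84 mm foot, 140 mm tall; origin at the centre of its underside.
- spatula: Bystander: flat steel laboratory spatula, about 190 by 18 by 5 mm, lying on the bench; origin at its underside, near its middle.
Mind the look-alikes: they are no part of the job. What is shaped like the part that bears lower_grip but turquoise is not meant. What is shaped like the part that bears upper_grip but turquoise is not meant.

How it is judged (in metres and radians):
On the way, in this order (a step that is already met when the one before it is completed fails the run):
1. the shelf with the large corner holes is home on the collars of the four posts (horizontal distance between lower_grip and rack_low below 0.005 m and z of lower_grip in the frame of rack_low between 0.03 and 0.0355 m and angle between lower_grip's own z axis and vertical below 0.05 rad and angle between the y axis of lower_grip and the y axis of rack_low, either way round below 0.06 rad), for 0.2 s.
2. the shelf with the small corner holes is home on the shoulders above it (horizontal distance between upper_grip and rack_high below 0.005 m and z of upper_grip in the frame of rack_high between 0.03 and 0.0355 m and angle between upper_grip's own z axis and vertical below 0.05 rad and angle between the y axis of upper_grip and the y axis of rack_high, either way round below 0.06 rad), for 0.2 s.
At the end, for the whole second after the job is handed in: Both shelves lie at rest over all four posts, the lower on the collars and the upper on the shoulders: each within 2.5 mm of its seat's height, 5 mm of the centre, 0.05 rad of level and 0.06 rad of the rack's direction (either way round) (all of step 1 and all of step 2 and linear speed of each of lower, upper below 0.02 m/s and angular speed of each of lower, upper below 0.2 rad/s); the robot touches nothing.
It fails at once if a shelf is dropped onto the rack (faster than 0.6 m/s at the posts) ((horizontal distance between lower_grip and rack_low below 0.03 m and z of lower_grip in the frame of rack_low below 0.125 m and linear speed of lower above 0.6 m/s) or (horizontal distance between upper_grip and rack_low below 0.03 m and z of upper_grip in the frame of rack_low below 0.125 m and linear speed of upper above 0.6 m/s)).
It fails at once if another thing on the bench is moved by more than 30 mm (distance of any of stopper, spotplate, balance, beaker, bottle, burner, spatula from where it was at the start of the episode above 0.03 m).
It also fails if it takes over 72 s, if anything falls off the work surface, if the arm or the gripper's body presses on something with over 40 N, if the wrist force passes 120 N, or if a joint passes its speed limit or range.

## Robot

A 6-joint arm with a two-finger parallel gripper is mounted at the origin on the work surface. World frame = base frame: x ahead of the robot, y to its left, z up, the work surface at z = 0. Lengths are in m, angles in degrees, forces in N, time in s.
With the tool pointing down it reaches from about 0.3 to 0.75 m from the base axis. Payload 8.5 kg.
Tool frame: the origin (TCP) lies midway between the tips of the shut fingers; the grasp point (between the pads) lies 19 mm behind it (env.tcp_to_grasp is the z of the grasp point in the tool frame, in m); z points along the fingers, y is the line along which they close (so a half turn about z gives the same grasp; the last joint's range is limited). The gripper opens to 85 mm and grips with 20 to 120 N. Pads are 22 mm wide; open, the fingers measure 114 mm over their backs; the gripper's body (76 mm by 85 mm) begins 54 mm behind the grasp point. The pads swing forward as they close: fully open they stand 13 mm farther back than shut.
Start: joints at [61.633, 21.807, 74.336, -0, 83.858, -12.336], TCP at [0.152, 0.529, 0.231] pointing down, gripper open.
Joint ranges: [-178.18, 178.18], [-50.72, 133.34], [12.68, 142.11], [-81.47, 261.47], [9.98, 163.14], [-165.26, 165.26]. Speed limits (degrees/s): [136.94, 136.94, 180, 180, 180, 180].

## Interface

Orientations are given as a 3x3 rotation matrix whose columns are the frame's x, y, z axes.
In Python, from rig import env, imaging, job, models gives the robot as it stands. The module is installed in compiled form; this text tells all that it offers.
- The arm moves only by the tool jog_arm, never from a script. Its argument "plan" is text: rows parted by semicolons, each of 7 numbers parted by spaces: the turn, a rotation vector about the tool's x, y, z in degrees, then the shift along the tool's x, y, z in cm, then the closure in counts, from 0 (fully open) to 255 (shut). In form: rx ry rz x y z claw; .... A call has 1 to 10 rows; each row shifts and turns the commanded pose from where the row before left it, along the tool's axes as they then stand; what a row does not reach is not made up. A row lasts 1/12 s, in which the tool goes at most 41.7 mm and 7.16 degrees, less where a joint would pass 70% of its speed; a pose out of reach is approached as far as the arm can. A call with a gripper value outside its range is refused whole. The fingers move at their own pace and stop on an object; "grip_force" is the grip in N (left out, the last holds). Time passes only in rows, so rows that do not move let the fingers close. It gives the time, the measured TCP pose, the force, the opening and the grip force at its end, in the units of the state.
- env.observe(): the state, without advancing time (a new reading comes with each control period).
- imaging.get_image(name): name is "scene" or "top"; returns a dict with "pixels" (384x512x3 uint8, red, green, blue), "depth" (384x512 float32, m along the optical axis (not along the pixel's ray), 0 where there is no reading), "fov_y" (degrees; the focal length in pixels is half the picture's height over the tangent of half this angle, whatever the lens; pixels are square), "cx", "cy" (the principal point, pixels), "distortion" ([k1, k2, p1, p2, k3] as OpenCV has them; the pictures are not rectified), "world_from_camera" (4x4, takes a point from camera to world coordinates). Camera axes: x right, y down, z forward; pixel columns grow to the right and rows downward; lengths in m; the calibration is good to about 2 mm. A picture is of the moment at which its call begins.
- job.close_job(): hands the job in; it is judged then, once.
Trained networks look in the newest picture that a camera, given by its name, has taken for a name from the list of things; names that differ only in an ending like _2 or _b are one class to them, and where a whole thing is asked for, a point or a joint stands for the part that bears it (a point fixed in the world has none). Each returns a list of dicts, best first, with "confidence" (0 to 1); they miss things now and then, are a little off and sometimes report something else, mostly with a low value. They report only what shows in the picture. A call takes as long as a camera call. They do not tell look-alikes from the thing itself.
- models.outline_of(camera, query): "region" (384x512 bool, what is visible of it) and "bbox" ([centre column, centre row, width, height] in pixels, round what is visible of it).
- models.tip_of(camera, query): "at" ([column, row] in pixels: a listed point, or the origin of a listed thing).
The state is a dict: "time_s": time; "q": joint angles; "qvel": joint speeds; "joint_efforts": joint torques, N m; "position": TCP position; "tool_rot": TCP orientation; "ft_force": force on the tool from outside, world axes, zero at the start; "wrist_torque": the same for the moment, N m; "grip_width": finger opening in m; "gripper_force": force on a finger pad.
Only numpy, scipy, OpenCV 4.12 (cv2) and the standard library are available. Lean on these libraries where they do the work, as an engineer would, in place of code of your own. Each camera call takes 0.05 s, during which the arm holds its last target. There are 200 camera calls.

## Working session

There is one attempt and no reset: what is moved stays moved. The work goes in short steps, Python scripts to look and compute and a tool call to move; the robot and the scene stay as the last step left them, time stands still between calls to the robot, and variables do not carry over. Pictures are saved under pics/ and viewed, at most 10 in all, crops included, and the job is handed in when it is done.

Besides the shell and the picture viewer there is one more tool, called after "Call:" as name(argument=value, ...) on one line, values as JSON. jog_arm: Moves the arm, as the interface text tells. Its arguments: {"type":"object","properties":{"plan":{"type":"string"},"grip_force":{"type":"number"}},"required":["plan"]}

```bash
mkdir -p pics
cat > h.py <<'E'
import numpy as np, cv2
from rig import env, imaging, job, models
def K(im):
    f=192/np.tan(np.radians(im["fov_y"]/2)); return np.array([[f,0,im["cx"]],[0,f,im["cy"]],[0,0,1.]])
def cloud(im):
    h,w=im["depth"].shape
    u,v=np.meshgrid(np.arange(w),np.arange(h))
    p=np.stack([u,v],-1).reshape(-1,1,2).astype(np.float64)
    n=cv2.undistortPoints(p,K(im),np.array(im["distortion"])).reshape(h,w,2)
    d=im["depth"][...,None]
    c=np.concatenate([n*d,d],-1)
    T=np.array(im["world_from_camera"])
    W=c@T[:3,:3].T+T[:3,3]; W[im["depth"]<=0]=np.nan
    return W
def save(im,name,crop=None,s=1):
    p=im["pixels"][...,::-1]
    if crop: p=p[crop[1]:crop[3],crop[0]:crop[2]]
    cv2.imwrite("pics/"+name,cv2.resize(p,None,fx=s,fy=s,interpolation=cv2.INTER_CUBIC))
E
python3 - <<'E'
from h import *
a=imaging.get_image("scene"); b=imaging.get_image("top")
save(a,"s0.png",s=1.5); save(b,"t0.png",s=1.5)
for c,im in(("scene",a),("top",b)):
    W=cloud(im); print(c,np.round(im["world_from_camera"],3).tolist(),im["distortion"])
    for q in["lower_grip","upper_grip","rack_low","rack_high","stand_a","stand_b","stopper","spotplate","balance","beaker","bottle","burner","spatula"]:
        for r in models.tip_of(c,q)[:4]:
            x,y=np.round(r["at"]).astype(int); 
            print(q,round(r["confidence"],2),x,y,np.round(W[min(max(y,0),383),min(max(x,0),511)],3))
print(env.tcp_to_grasp)
E
```

```text
scene [[0.801, 0.388, -0.456, 1.059], [0.599, -0.519, 0.61, -0.715], [0.0, -0.762, -0.648, 0.834], [0.0, 0.0, 0.0, 1.0]] [-0.00596188  0.          0.          0.          0.        ]
lower_grip 0.65 318 154 [0.555 0.322 0.062]
lower_grip 0.56 266 154 [0.381 0.223 0.045]
lower_grip 0.51 156 331 [ 0.607 -0.522  0.045]
upper_grip 0.63 161 216 [ 0.32  -0.255  0.045]
upper_grip 0.57 289 207 [ 0.644 -0.016  0.087]
rack_low 0.76 214 253 [ 0.535 -0.247  0.012]
rack_low 0.42 336 245 [0.807 0.006 0.002]
rack_high 0.6 213 238 [ 0.482 -0.196 -0.003]
stand_a 0.88 282 222 [ 0.643 -0.051  0.048]
stand_a 0.73 316 167 [0.582 0.263 0.047]
stand_a 0.39 291 204 [ 0.642 -0.003  0.088]
stand_b 0.88 282 222 [ 0.643 -0.051  0.048]
stand_b 0.73 316 167 [0.582 0.263 0.047]
stand_b 0.39 291 204 [ 0.642 -0.003  0.088]
stopper 0.61 252 187 [0.44  0.058 0.016]
stopper 0.37 346 147 [0.594 0.495 0.018]
spotplate 0.6 231 203 [ 0.43  -0.046  0.008]
balance 0.79 362 193 [0.771 0.265 0.016]
balance 0.16 216 251 [ 0.536 -0.239  0.014]
beaker 0.94 265 296 [ 0.758 -0.296  0.051]
beaker 0.45 231 203 [ 0.43  -0.046  0.008]

[... 464 characters left out ...]
279 -0.232  0.043]
rack_low 0.6 325 189 [ 0.568 -0.275  0.014]
rack_high 0.6 324 190 [ 0.562 -0.269  0.023]
stand_a 0.76 263 177 [ 0.612 -0.03   0.062]
stand_a 0.6 177 195 [0.549 0.301 0.066]
stand_a 0.34 237 228 [0.42  0.075 0.025]
stand_b 0.76 263 177 [ 0.612 -0.03   0.062]
stand_b 0.6 177 195 [0.549 0.301 0.066]
stand_b 0.34 237 228 [0.42  0.075 0.025]
stopper 0.51 242 227 [0.423 0.055 0.035]
spotplate 0.64 267 229 [ 0.415 -0.042  0.008]
balance 0.85 182 147 [0.747 0.289 0.027]
beaker 0.62 322 146 [ 0.744 -0.271  0.005]
bottle 0.57 386 186 [ 0.562 -0.495  0.097]
burner 0.78 127 191 [0.575 0.506 0.023]
burner 0.62 177 188 [0.573 0.298 0.085]
spatula 0.52 253 136 [0.791 0.005 0.007]
-0.0187
```

View pics/s0.png

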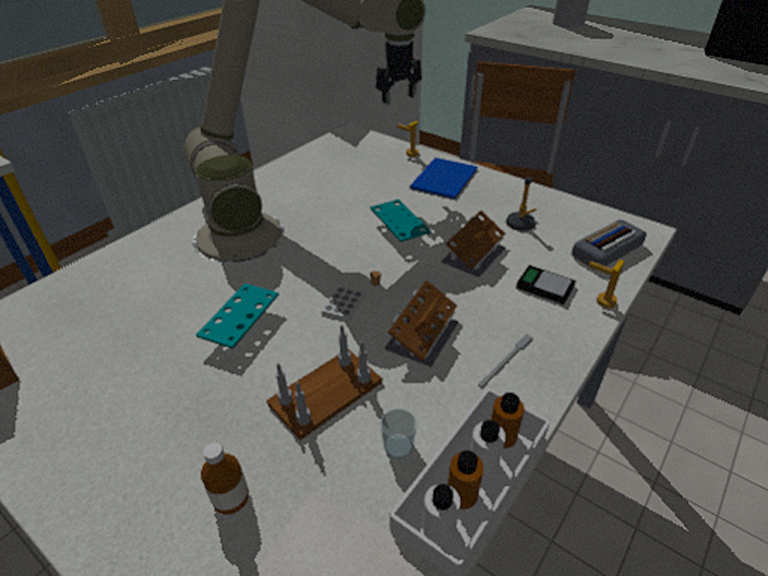

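View pics/t0.png

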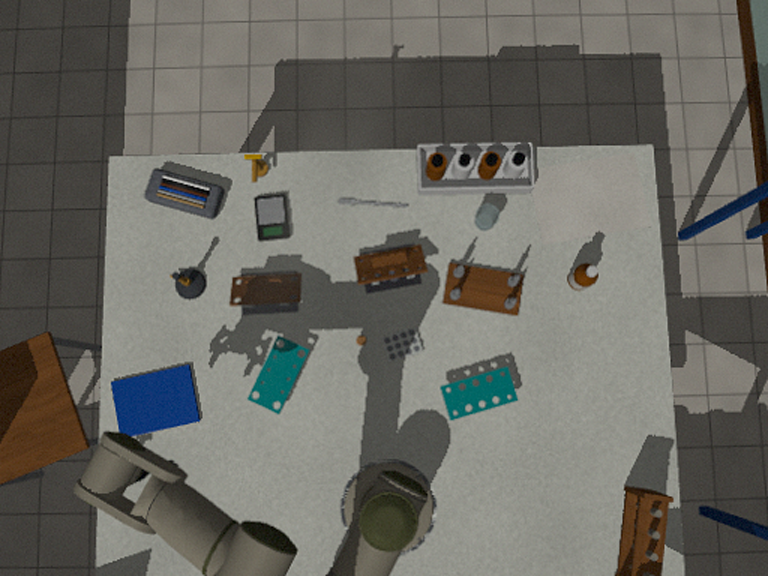

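The wooden shelves in the top picture are at (177,192) and (260,176). The turquoise plates at (187,249) and (320,260) are decoys. The rack base is at (322,191). I'll crop the two wooden shelves enlarged to compare their holes, and fit poses at the same time.

```bash
cat > fit.py <<'E'
from h import *
from scipy.optimize import least_squares
from scipy.spatial.transform import Rotation as R
def sdbox(p,c,h):
    q=np.abs(p-c)-h
    return np.linalg.norm(np.maximum(q,0),axis=1)+np.minimum(q.max(1),0)
def wood(im):
    hsv=cv2.cvtColor(im["pixels"],cv2.COLOR_RGB2HSV).astype(int)
    return (hsv[...,0]<=16)&(hsv[...,1]>105)&(hsv[...,2]>25)
# shelf frame at grip point: plate top at z=-.025, underside -.033
def shelf_sd(p): return np.minimum(sdbox(p,[0,0,-.029],[.045,.09,.004]),sdbox(p,[0,0,-.006],[.006,.045,.019]))
def fit_shelf(P,x0,tilt):
    def res(v):
        Rm=R.from_euler('ZYX',[v[3],v[4],v[5]]).as_matrix()
        d=shelf_sd((P-v[:3])@Rm)
        return np.r_[d/0.003,(v[4]-tilt)/.02,v[5]/.02]
    s=least_squares(res,np.r_[x0,tilt,0],loss='soft_l1')
    return s.x,np.median(np.abs(s.fun[:-2]))*.003
E
python3 - <<'E'
from fit import *
a=imaging.get_image("scene"); b=imaging.get_image("top")
p=a["pixels"][...,::-1]
q=np.hstack([cv2.resize(x[135:185,285:345] if i==0 else x[180:245,250:310],(390,420),interpolation=cv2.INTER_CUBIC) for i,x in enumerate([p,p])])
cv2.imwrite("pics/c1.png",cv2.convertScaleAbs(q,alpha=1.8,beta=10))
np.savez("p0.npz",**{c+k:v for c,im in(("s",a),("t",b)) for k,v in(("W",cloud(im)),("m",wood(im)),("p",im["pixels"]))})
D=np.load("p0.npz")
for n,c in(("A",(.56,.30)),("B",(.64,-.03))):
    for cam in"st":
        W=D[cam+"W"];m=D[cam+"m"]&(np.hypot(W[...,0]-c[0],W[...,1]-c[1])<.13)&(W[...,2]>.03)
        P=W[m]; P=P[np.isfinite(P).all(1)]
        x,r=fit_shelf(P,np.r_[c,.09,0.],np.radians(30)); print(n,cam,len(P),np.round(x[:3],4),np.round(np.degrees(x[3:]),1),round(r,4), "z",P[:,2].min().round(3),P[:,2].max().round(3))
# rack base
for cam in"st":
    W=D[cam+"W"];m=D[cam+"m"]&(np.hypot(W[...,0]-.55,W[...,1]+.26)<.14)&(W[...,2]>.004)&(W[...,2]<.03)
    P=W[m]; print("rack",cam,len(P),np.median(P[:,2]),cv2.minAreaRect(P[:,:2].astype(np.float32)))
    m=(np.hypot(W[...,0]-.55,W[...,1]+.26)<.14)&(W[...,2]>.025); P=W[m]
    _,l,_,cc=None,*cv2.kmeans(P[:,:2].astype(np.float32),4,None,(3,50,1e-4),10,2)[1:],None
    for k in range(4):
        S=P[l.ravel()==k]; print(len(S),np.round(np.median(S,0),4),S[:,2].max().round(3))
E
```

```text
A s 563 [0.5777 0.3054 0.0775] [ 0.7 29.5 -0.6] 0.0011 z 0.032 0.092
A t 272 [0.5741 0.3015 0.0824] [-0.6 29.  -1. ] 0.0018 z 0.031 0.107
B s 944 [ 0.6407 -0.0131  0.0831] [ 9.5 30.   0.2] 0.0012 z 0.03 0.092
B t 741 [ 0.6321 -0.0115  0.0826] [ 9.  30.6 -0.2] 0.0021 z 0.03 0.102
rack s 1547 0.01291633289329297 ((0.5587342977523804, -0.2611037492752075), (0.19965584576129913, 0.11241497099399567), 79.14051818847656)
154 [ 0.5788 -0.3398  0.0584] 0.116
128 [ 0.5467 -0.1881  0.0609] 0.115
130 [ 0.6055 -0.1995  0.0589] 0.116
151 [ 0.5201 -0.3285  0.058 ] 0.118
rack t 1086 0.015423669841211352 ((0.5554450154304504, -0.2618667185306549), (0.19765764474868774, 0.11002077907323837), 79.03077697753906)
54 [ 0.5076 -0.3198  0.041 ] 0.126
49 [ 0.5924 -0.1918  0.043 ] 0.112
51 [ 0.5666 -0.3314  0.0401] 0.127
39 [ 0.534  -0.1802  0.0474] 0.121
```

View pics/c1.png

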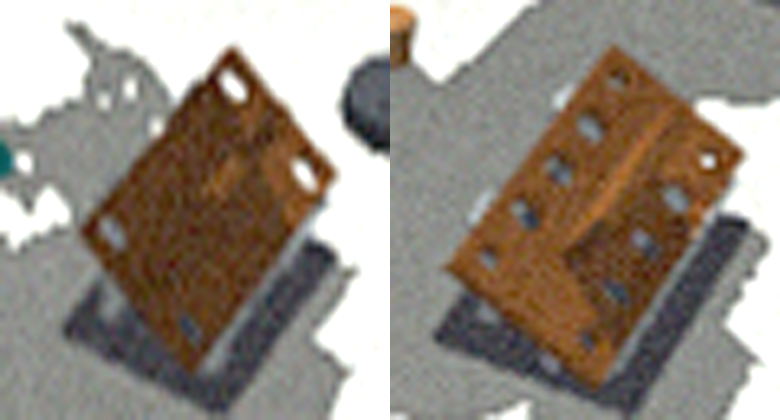

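The crop settles it. The left shelf, A at scene (315,160), has large corner holes and small drain holes, so it is the lower shelf. The right one, B at scene (282,213), has small corner holes and larger tube holes, so it is the upper shelf.

```bash
cat >> fit.py <<'E'
def fit_rack(W,x0=(.558,-.262,-.19)):
    m=(np.hypot(W[...,0]-.556,W[...,1]+.262)<.14)&(W[...,2]>.042)&(W[...,2]<.112); P=W[m]
    rad=np.where(P[:,2]<.09,.008,.004); keep=abs(P[:,2]-.09)>.004; P=P[keep]; rad=rad[keep]
    def res(v):
        c,s=np.cos(v[2]),np.sin(v[2]); C=np.array([(a*30e-3,b*72e-3) for a in(-1,1) for b in(-1,1)])@np.array([[c,s],[-s,c]])+v[:2]
        d=np.linalg.norm(P[:,None,:2]-C,axis=2).min(1)-rad; return d/.002
    s=least_squares(res,x0,loss='soft_l1'); return s.x,np.median(abs(s.fun))*.002,len(P)
def plan(target_p,target_R,n,p=None,Rm=None):
    "per-row twist and shift: rotate all first within rows; shift in tool axes (mid orientation)"
    o=env.observe(); p=np.array(o["position"]) if p is None else p; Rm=np.array(o["tool_rot"]) if Rm is None else Rm
    rv=R.from_matrix(Rm.T@target_R).as_rotvec(degrees=True)
    print("rot total",np.round(rv,2),"shift in final axes cm",np.round(target_R.T@(np.array(target_p)-p)*100,2),"in current axes",np.round(Rm.T@(np.array(target_p)-p)*100,2))
def grasp_R(yaw,tilt,flip=1):
    S=R.from_euler('ZYX',[yaw,tilt,0],degrees=True).as_matrix()
    y=S[:,0]*flip; z=-S[:,2]; return S,np.c_[np.cross(y,z),y,z]
E
python3 - <<'E'
from fit import *
D=np.load("p0.npz")
for c in"st": print(fit_rack(D[c+"W"]))
o=env.observe(); print(np.round(o["tool_rot"],3).tolist(),np.round(o["position"],4),o["ft_force"],o["grip_width"])
for f in(1,-1):
    S,T=grasp_R(0,29.5,f); g=np.array([.576,.304,.080])
    plan(g+S[:,2]*(.10-.0187),T,1)
E
```

```text
(array([ 0.55833622, -0.25973287, -0.19080555]), np.float64(0.0006385356199630592), 291)
(array([ 0.55375005, -0.25942203, -0.19238328]), np.float64(0.0010533407065384825), 67)
[[-0.961, 0.276, 0.0], [0.276, 0.961, -0.0], [-0.0, -0.0, -1.0]] [0.1519 0.5286 0.2313] [-0.25471921  0.01117742 -0.1115361 ] 0.08528294026510459
rot total [25.25 19.02 72.23] shift in final axes cm [-22.46  44.36 -15.84] in current axes [-50.81  -8.77   8.06]
rot total [ -20.5    27.22 -103.38] shift in final axes cm [ 22.46 -44.36 -15.84] in current axes [-50.81  -8.77   8.06]
```

Call:
jog_arm(plan="0 0 0 -4 -0.7 0 130;0 0 0 -4 -0.7 0 130;0 0 0 -4 -0.7 0 130;0 0 0 -4 -0.7 0 130;0 0 0 -4 -0.7 0 130;0 0 0 -4 -0.7 0 130;0 0 0 -4 -0.7 0 130;0 0 0 -4 -0.7 0 130;0 0 0 -4 -0.7 0 130;0 0 0 -4 -0.7 0 130", grip_force=40)

```text
time_s: 2.33
position: [0.5187, 0.3496, 0.2314]
tool_rot: [[-0.961, 0.276, 0.0], [0.276, 0.961, 0.0], [-0.0, 0.0, -1.0]]
ft_force: [0.8, 1.1, 0.4]
grip_width: 0.0417
gripper_force: 0.0
```

Call:
jog_arm(plan="2.1 1.58 6.02 0 0 0 130;2.1 1.58 6.02 0 0 0 130;2.1 1.58 6.02 0 0 0 130;2.1 1.58 6.02 0 0 0 130;2.1 1.58 6.02 0 0 0 130;2.1 1.58 6.02 0 0 0 130;2.1 1.58 6.02 0 0 0 130;2.1 1.58 6.02 0 0 0 130;2.1 1.58 6.02 0 0 0 130;2.1 1.58 6.02 0 0 0 130")

```text
time_s: 3.17
position: [0.517, 0.351, 0.2311]
tool_rot: [[-0.206, 0.882, -0.423], [0.978, 0.205, -0.047], [0.046, -0.423, -0.905]]
ft_force: [-0.2, 0.7, -0.2]
grip_width: 0.0418
gripper_force: 0.0
```

Run:
```python
from fit import *
S,T=grasp_R(0,29.5); g=np.array([.576,.304,.080])
plan(g+S[:,2]*(.10-.0187),T,1)
o=env.observe();print(o["position"],np.round(o["q"],1),o["grip_width"])
```

```text
rot total [ 4.15  3.13 11.75] shift in final axes cm [-4.7  12.57  2.12] in current axes [-7.   11.17  3.31]
[0.51704907 0.35100504 0.23114197] [ 20.8  41.4  43.1   7.  119.8  10.5] 0.041756341582488844
```

Call:
jog_arm(plan="2.08 1.56 5.9 0 0 0 130;2.08 1.56 5.9 0 0 0 130;0 0 0 -1.17 3.14 0.53 130;0 0 0 -1.17 3.14 0.53 130;0 0 0 -1.17 3.14 0.53 130;0 0 0 -1.17 3.14 0.53 130;0 0 0 0 0 0 130;0 0 0 0 0 0 130")

```text
time_s: 3.83
position: [0.6168, 0.3035, 0.1487]
tool_rot: [[-0.002, 0.87, -0.494], [1.0, 0.002, -0.001], [0.0, -0.494, -0.87]]
ft_force: [-0.1, 0.1, 0.3]
grip_width: 0.0418
gripper_force: 0.0
```

Run:
```python
from fit import *
S,T=grasp_R(0,29.5); g=np.array([.576,.304,.080])
a=imaging.get_image("scene"); save(a,"s2.png",(250,80,400,200),5)
plan(g+S[:,2]*(.10-.0187),T,1)
W=cloud(a);m=wood(a)&(np.hypot(W[...,0]-.57,W[...,1]-.3)<.13)&(W[...,2]>.03)&(W[...,2]<.125)
P=W[m];x,r=fit_shelf(P,[.576,.304,.08,0],np.radians(30));print(len(P),x[:3],np.degrees(x[3:]),r)
o=env.observe();print(o["position"],np.round(o["q"],1),o["grip_width"])
```

```text
rot total [0.06 0.05 0.22] shift in final axes cm [-0.05 -0.02  0.01] in current axes [-0.05 -0.02  0.01]
604 [0.57625588 0.30499134 0.07830585] [2.55595481e+00 2.99824948e+01 1.47955474e-02] 0.0012574801571907275
[0.61626299 0.30450624 0.15069335] [ 13.9  54.2  30.5   8.1 123.8  16.5] 0.042235536934539415
```

View pics/s2.png

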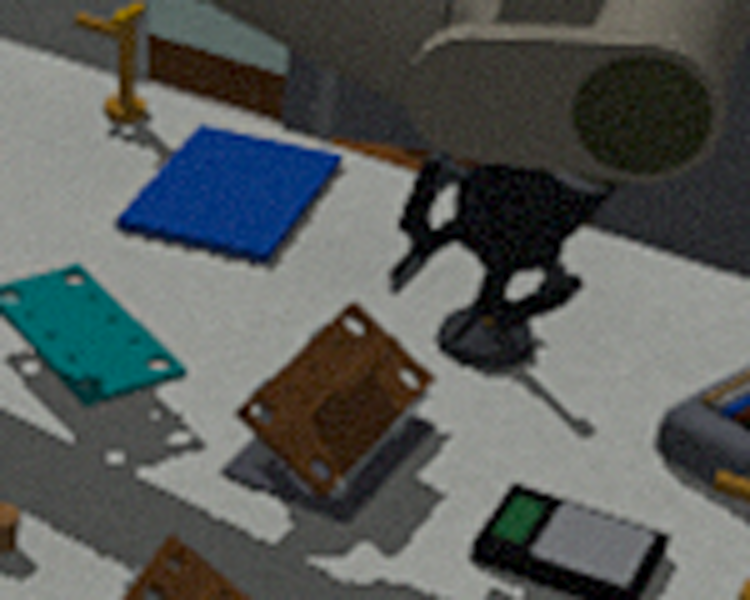

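The gripper is squarely over shelf A's bar: fingers at about (420–560, 280) in the crop, bar below at about (355,400). I'll descend along the tool axis.

Call:
jog_arm(plan="0 0 0 0 0 2 130;0 0 0 0 0 2 130;0 0 0 0 0 2 130;0 0 0 0 0 1.5 130;0 0 0 0 0 1 130;0 0 0 0 0 0.7 130;0 0 0 0 0 0.6 130;0 0 0 0 0 0 130;0 0 0 0 0 0 130")

```text
time_s: 4.63
position: [0.5682, 0.3048, 0.0666]
tool_rot: [[-0.004, 0.872, -0.49], [1.0, 0.005, -0.001], [0.002, -0.49, -0.872]]
ft_force: [1.5, -0.0, 0.8]
grip_width: 0.042
gripper_force: 0.0
```

Call:
jog_arm(plan="0 0 0 0 0 0 170;0 0 0 0 0 0 190;0 0 0 0 0 0 210;0 0 0 0 0 0 225;0 0 0 0 0 0 235;0 0 0 0 0 0 255;0 0 0 0 0 0 255;0 0 0 0 0 0 255;0 0 0 0 0 0 255")

```text
time_s: 5.38
position: [0.5685, 0.3044, 0.0663]
tool_rot: [[-0.004, 0.872, -0.49], [1.0, 0.004, -0.001], [0.002, -0.49, -0.872]]
ft_force: [2.9, -0.4, 5.1]
grip_width: 0.0113
gripper_force: 39.6
```

Call:
jog_arm(plan="0 0 0 0 0 -0.5 255;0 0 0 0 0 -1 255;0 0 0 0 0 -1.5 255;0 0 0 0 0 -2 255;0 0 0 0 0 -2 255;0 0 0 0 0 -2 255;0 0 0 0 0 -1 255;0 0 0 0 0 0 255;0 0 0 0 0 0 255")

```text
time_s: 6.13
position: [0.6172, 0.3045, 0.1521]
tool_rot: [[-0.004, 0.871, -0.491], [1.0, 0.004, -0.001], [0.001, -0.491, -0.871]]
ft_force: [-0.4, 0.1, -1.6]
grip_width: 0.0116
gripper_force: 38.8
```

Run:
```python
from fit import *
# carry pose: vertical, rack yaw, above the rack: shelf underside 40 mm over tips (z .158) -> grip .191 -> TCP .172
yaw=-10.95
S,T=grasp_R(yaw,0)
plan([.556,-.2605,.19-.0187+.02],T,1)
o=env.observe();print(np.round(o["position"],4),np.round(o["q"],1),o["grip_width"],o["ft_force"])
```

```text
rot total [-29.33   2.82  10.94] shift in final axes cm [-56.64   4.73  -3.92] in current axes [-56.48  -7.46  -0.34]
[0.6172 0.3045 0.1521] [ 13.9  54.2  30.1   8.1 124.1  16.5] 0.011595889505770533 [-0.39826404  0.05932476 -1.55780446]
```

Call:
jog_arm(plan="-4.89 0.47 1.82 0 0 -1 255;-4.89 0.47 1.82 0 0 -1 255;-4.89 0.47 1.82 0 0 -1 255;-4.89 0.47 1.82 0 0 -1 255;-4.89 0.47 1.82 0 0 -1 255;-4.89 0.47 1.82 0 0 -1 255;0 0 0 0 0 0 255")

```text
time_s: 6.72
position: [0.6329, 0.305, 0.212]
tool_rot: [[0.189, 0.982, 0.005], [0.982, -0.189, 0.001], [0.002, 0.005, -1.0]]
ft_force: [-1.4, -0.4, -1.0]
grip_width: 0.0114
gripper_force: 39.1
```

Run:
```python
from fit import *
S,T=grasp_R(-10.95,0)
plan([.556,-.2605,.191],T,1)
```

```text
rot total [ 0.3  -0.1   0.08] shift in final axes cm [-56.98   3.19   2.1 ] in current axes [-56.99   3.1    2.01]
```

Call:
jog_arm(plan="0.3 -0.1 0.08 -2 0 0 255;0 0 0 -3.5 0.2 0 255;0 0 0 -4 0.2 0 255;0 0 0 -4 0.2 0 255;0 0 0 -4 0.2 0 255;0 0 0 -4 0.2 0 255;0 0 0 -4 0.2 0 255;0 0 0 -4 0.2 0 255;0 0 0 -4 0.3 0 255;0 0 0 -4 0.3 0 255")

```text
time_s: 7.55
position: [0.5816, -0.0694, 0.2084]
tool_rot: [[0.19, 0.982, -0.01], [0.982, -0.19, 0.002], [0.0, -0.01, -1.0]]
ft_force: [1.1, -0.2, -0.8]
grip_width: 0.0112
gripper_force: 39.1
```

Call:
jog_arm(plan="0 0 0 -4 0.3 0 255;0 0 0 -4 0.3 0 255;0 0 0 -4 0.3 0 255;0 0 0 -3.5 0.3 0 255;0 0 0 -2.5 0 0 255;0 0 0 -1.5 0 0 255;0 0 0 0 0 0 255;0 0 0 0 0 0 255")

```text
time_s: 8.22
position: [0.5571, -0.2612, 0.209]
tool_rot: [[0.191, 0.982, -0.007], [0.982, -0.191, 0.002], [0.001, -0.007, -1.0]]
ft_force: [-0.4, -0.3, -1.6]
grip_width: 0.0109
gripper_force: 39.1
```

```bash
cat > look.py <<'E'
from fit import *
import sys
a=imaging.get_image("scene"); b=imaging.get_image("top")
o=env.observe(); print(np.round(o["position"],4),np.round(o["tool_rot"],3).tolist(),np.round(o["q"],1),o["grip_width"])
p=np.array(o["position"]); Rm=np.array(o["tool_rot"]); g=p+Rm[:,2]*env.tcp_to_grasp
print("nominal grip",np.round(g,4))
for c,im in(("s",a),("t",b)):
    W=cloud(im); m=wood(im)&(np.hypot(W[...,0]-g[0],W[...,1]-g[1])<.13)&(W[...,2]>g[2]-.06)
    P=W[m]; x,r=fit_shelf(P,[*g,np.radians(-11)],0.); print(c,len(P),np.round(x[:3],4),np.round(np.degrees(x[3:]),2),round(r,4))
    try: print(" rack",fit_rack(W))
    except Exception as e: print(e)
save(a,sys.argv[1],(130,150,290,270),5)
E
python3 look.py s3.png; python3 -c "
from fit import *
S,T=grasp_R(-10.95,0);plan([.556,-.2605,.191],T,1)"
```

```text
[ 0.5575 -0.2601  0.2097] [[0.189, 0.982, -0.006], [0.982, -0.189, 0.001], [0.0, -0.006, -1.0]] [-36.   29.4  65.1  -0.1  85.7 -25. ] 0.011343898069644939
nominal grip [ 0.5577 -0.2601  0.2284]
s 1272 [ 0.5592 -0.2599  0.2295] [-11.08   0.68  -0.95] 0.0009
 rack (array([ 0.55822981, -0.25968863, -0.1883599 ]), np.float64(0.0005992927196511537), 284)
t 225 [ 0.5488 -0.2586  0.2297] [-21.19   1.63  -0.36] 0.002
 rack (array([ 0.558, -0.262, -0.19 ]), np.float64(nan), 0)
rot total [-0.35 -0.    0.04] shift in final axes cm [-0.07 -0.14  1.87] in current axes [-0.07 -0.13  1.87]
  return _methods._mean(a, axis=axis, dtype=dtype,
  ret = ret.dtype.type(ret / rcount)
```

View pics/s3.png

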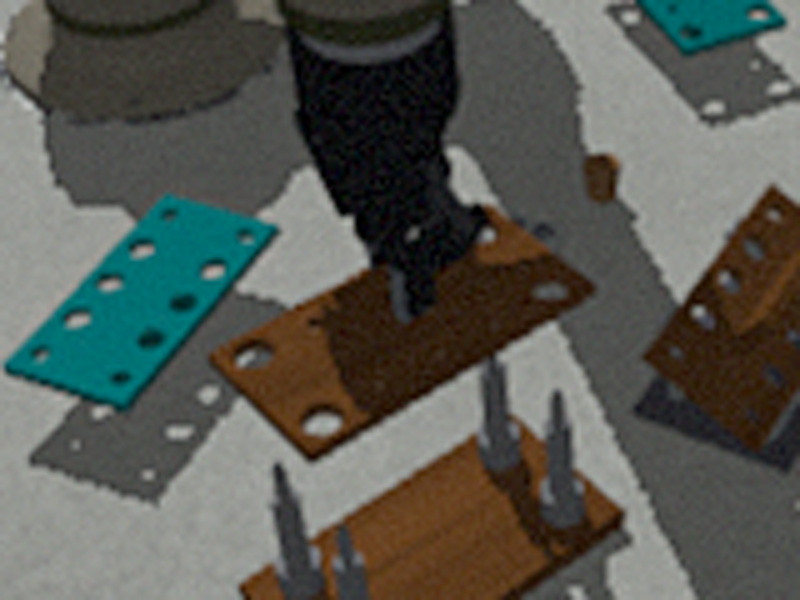

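The shelf is held level over the rack, with its large holes at crop (250,355), (323,425) and (550,290). The posts are at (283,470), (345,540), (495,365) and (558,400). I'll check its tilt with a plane fit, using the board as the level reference.

```bash
cat > tilt.py <<'E'
from fit import *
o=env.observe(); g=np.array(o["position"])+np.array(o["tool_rot"])[:,2]*env.tcp_to_grasp
def pl(P):
    for _ in range(5):
        A=np.c_[P[:,:2]-P[:,:2].mean(0),np.ones(len(P))]; c,*_=np.linalg.lstsq(A,P[:,2],rcond=None); r=P[:,2]-A@c; P=P[abs(r)<max(.0015,2*r.std())]
    S=R.from_euler('Z',-10.95,degrees=True).as_matrix(); n=S.T@np.array([-c[0],-c[1],1]); return np.round(np.degrees([n[0],-n[1]]),2),len(P),round(c[2],4),round(r.std(),4)
for cam in("scene","top"):
    im=imaging.get_image(cam); W=cloud(im); w=wood(im)
    L=(W-g)@R.from_euler('Z',-10.95,degrees=True).as_matrix()
    m=w&(abs(L[...,0])<.04)&(abs(L[...,1])<.085)&(abs(L[...,0])>.012)&(abs(L[...,2]+.025)<.008)
    m=cv2.erode(m.astype(np.uint8),np.ones((2,2)))>0
    print(cam,"shelf pitch,roll",pl(W[m]))
    m=w&(abs(L[...,0])<.05)&(abs(L[...,1])<.095)&(abs(W[...,2]-.014)<.008)
    if m.sum()>20: print(cam,"board",pl(W[m]))
E
python3 tilt.py
```

```text
scene shelf pitch,roll (array([ 0.41, -0.87]), 163, np.float64(0.1979), np.float64(0.0009))
scene board (array([-0.23,  0.05]), 1095, np.float64(0.013), np.float64(0.0011))
top shelf pitch,roll (array([-9.8 , -4.57]), 12, np.float64(0.2016), np.float64(0.0029))
top board (array([0.54, 1.1 ]), 82, np.float64(0.0151), np.float64(0.0037))
```

Call:
jog_arm(plan="-0.4 0.9 0.1 0 -0.1 0 255;0 0 0 0 0 1 255;0 0 0 0 0 2 255;0 0 0 0 0 2 255;0 0 0 0 0 1.5 255;0 0 0 0 0 1 255;0 0 0 0 0 1 255;0 0 0 0 0 1 255;0 0 0 0 0 0 255;0 0 0 0 0 0 255")

```text
time_s: 9.25
position: [0.5569, -0.26, 0.1151]
tool_rot: [[0.192, 0.981, 0.005], [0.981, -0.192, 0.014], [0.015, 0.002, -1.0]]
ft_force: [-0.7, -0.1, -0.7]
grip_width: 0.0113
gripper_force: 39.2
```

```bash
python3 look.py s4.png 2>/dev/null; python3 -c "
from fit import *
S,T=grasp_R(-10.95,0);plan([.5566,-.260,.1147],T,1);print(env.observe()['ft_force'],env.observe()['wrist_torque'])"
```

```text
[ 0.5572 -0.2603  0.116 ] [[0.192, 0.981, 0.006], [0.981, -0.193, 0.013], [0.014, 0.004, -1.0]] [-36.4  33.9  73.4   0.8  72.9 -25.5] 0.011306549813706412
nominal grip [ 0.5571 -0.2605  0.1347]
s 1237 [ 0.5594 -0.2586  0.1355] [-11.13   1.     0.11] 0.001
 rack (array([ 0.56003404, -0.25545782, -0.21369168]), np.float64(0.021537290752957888), 1425)
t 196 [ 0.5427 -0.2533  0.1366] [-21.99   4.    -1.11] 0.0021
 rack (array([ 0.55955778, -0.25572791, -0.25887011]), np.float64(0.01731355536842758), 187)
rot total [ 0.22 -0.79 -0.15] shift in final axes cm [ 0.02 -0.07  0.13] in current axes [ 0.02 -0.07  0.13]
[-0.75336699 -0.14850122 -0.55392238] [ 0.00543827 -0.02461255 -0.01393598]
```

View pics/s4.png

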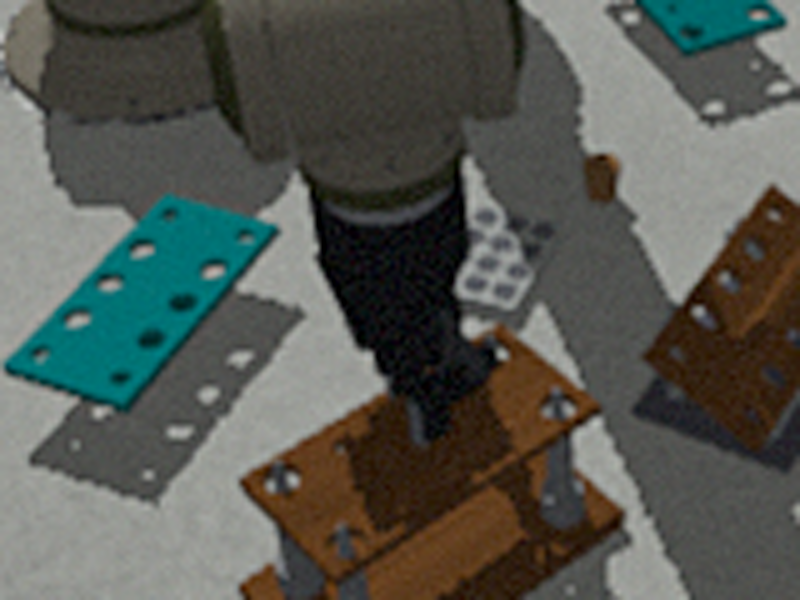

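The four posts stand in the four large holes, at crop (282,480), (345,540), (497,350) and (558,405). I'll make a small correction and keep lowering.

Call:
jog_arm(plan="-0.3 -0.2 0.1 -0.1 -0.1 0.3 255;0 0 0 0 0 0.4 255;0 0 0 0 0 0.4 255;0 0 0 0 0 0.4 255;0 0 0 0 0 0.4 255;0 0 0 0 0 0.2 255;0 0 0 0 0 0 255")

```text
time_s: 9.93
position: [0.5557, -0.2605, 0.0935]
tool_rot: [[0.194, 0.981, 0.009], [0.981, -0.194, 0.01], [0.011, 0.006, -1.0]]
ft_force: [0.4, -0.1, -1.1]
grip_width: 0.0117
gripper_force: 39.2
```

Call:
jog_arm(plan="0 0 0 0 0 0.5 255;0 0 0 0 0 0.6 255;0 0 0 0 0 0.6 255;0 0 0 0 0 0.6 255;0 0 0 0 0 0.6 255;0 0 0 0 0 0.5 255;0 0 0 0 0 0.2 255;0 0 0 0 0 0 255;0 0 0 0 0 0 255")

```text
time_s: 10.68
position: [0.5563, -0.2603, 0.0582]
tool_rot: [[0.194, 0.981, 0.01], [0.981, -0.194, 0.009], [0.011, 0.008, -1.0]]
ft_force: [-0.0, -0.0, -0.8]
grip_width: 0.0115
gripper_force: 39.2
```

Call:
jog_arm(plan="0 0 0 0 0 0.2 255;0 0 0 0 0 0.2 255;0 0 0 0 0 0.1 255;0 0 0 0 0 0.1 255;0 0 0 0 0 0 255;0 0 0 0 0 0 255")

```text
time_s: 11.18
position: [0.5565, -0.2605, 0.0535]
tool_rot: [[0.194, 0.981, 0.01], [0.981, -0.194, 0.008], [0.01, 0.009, -1.0]]
ft_force: [-1.4, -0.3, 8.1]
grip_width: 0.0116
gripper_force: 40.6
```

Call:
jog_arm(plan="0 0 0 0 0 0.1 255;0 0 0 0 0 0 255;0 0 0 0 0 0 255")

```text
time_s: 11.43
position: [0.5565, -0.2605, 0.0534]
tool_rot: [[0.194, 0.981, 0.011], [0.981, -0.194, 0.008], [0.01, 0.009, -1.0]]
ft_force: [-5.0, 1.1, 16.1]
grip_width: 0.011
gripper_force: 41.7
```

```bash
python3 look.py s5.png 2>/dev/null; python3 tilt.py 2>/dev/null; python3 -c "
from fit import *
print(env.observe()['ft_force'],env.observe()['wrist_torque'])"
```

```text
[ 0.5565 -0.2605  0.0534] [[0.194, 0.981, 0.011], [0.981, -0.194, 0.008], [0.01, 0.009, -1.0]] [-36.4  37.8  77.7   0.8  64.3 -25.6] 0.011271206204365978
nominal grip [ 0.5563 -0.2607  0.0721]
s 1391 [ 0.5684 -0.2677  0.0641] [-12.52   6.94   2.05] 0.004
 rack (array([ 0.55943088, -0.2520354 , -0.19550494]), np.float64(0.021266485957520356), 776)
t 213 [ 0.5495 -0.2598  0.0637] [-13.06  -1.98   1.24] 0.0064
 rack (array([ 0.55268865, -0.25659954, -0.21227409]), np.float64(0.010812809673859034), 95)
scene shelf pitch,roll (array([ 0.59, -0.11]), 110, np.float64(0.0409), np.float64(0.0008))
scene board (array([0.02, 0.18]), 262, np.float64(0.0128), np.float64(0.0012))
top shelf pitch,roll (array([ 0., -0.]), 0, np.float64(0.0), np.float64(nan))
top board (array([-0.24,  1.24]), 35, np.float64(0.0152), np.float64(0.0029))
[-5.16785483  1.42781699 15.91673999] [0.67905755 1.01827108 0.12130594]
```

View pics/s5.png

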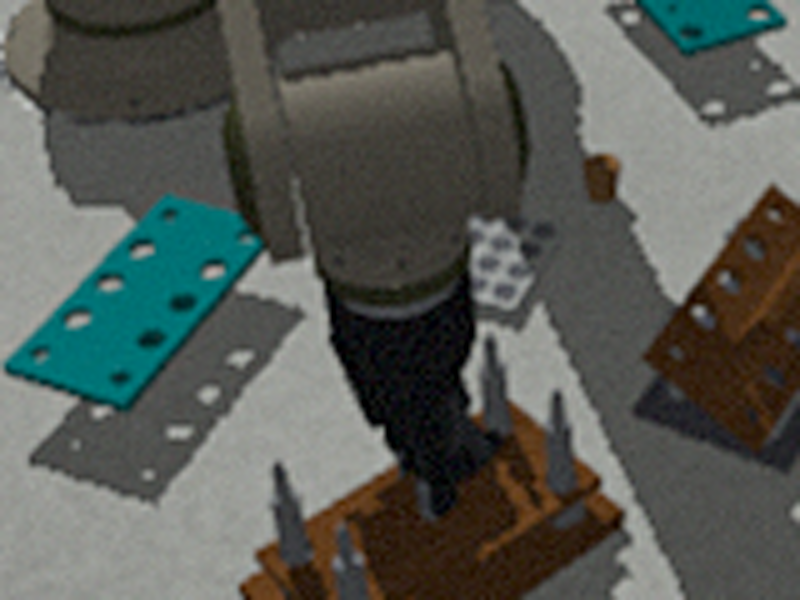

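The shelf rests on the collars: the plate's top plane is at about 43 mm and level. I'll release gently and rise straight up.

Call:
jog_arm(plan="0 0 0 0 0 -0.1 255;0 0 0 0 0 0 235;0 0 0 0 0 0 220;0 0 0 0 0 0 200;0 0 0 0 0 0 180;0 0 0 0 0 0 150;0 0 0 0 0 0 130;0 0 0 0 0 0 130")

```text
time_s: 12.3
position: [0.5563, -0.2602, 0.052]
tool_rot: [[0.194, 0.981, 0.009], [0.981, -0.194, 0.009], [0.011, 0.007, -1.0]]
ft_force: [-0.2, -0.3, 0.2]
grip_width: 0.0417
gripper_force: 0.0
```

Call:
jog_arm(plan="0 0 0 0 0 -0.5 130;0 0 0 0 0 -1.5 130;0 0 0 0 0 -2 130;0 0 0 0 0 -3 130;0 0 0 0 0 -3 130;0 0 0 0 0 -3 130;0 0 0 0 0 -2 130;0 0 0 0 0 0 130")

```text
time_s: 12.97
position: [0.5561, -0.2625, 0.2074]
tool_rot: [[0.194, 0.981, 0.017], [0.981, -0.194, 0.004], [0.007, 0.016, -1.0]]
ft_force: [0.1, -0.4, 0.1]
grip_width: 0.0418
gripper_force: 0.0
```

```bash
cat > after.py <<'E'
from fit import *
im=imaging.get_image("scene"); W=cloud(im)
m=wood(im)&(np.hypot(W[...,0]-.557,W[...,1]+.26)<.12)&(W[...,2]>.033)
P=W[m];x,r=fit_shelf(P,[.558,-.26,.066,-.19],0.);print("A now",len(P),np.round(x[:3],4),np.round(np.degrees(x[3:]),2),r)
S,T=grasp_R(9.3,30); g=np.array([.636,-.0122,.0828])
print("pre");plan(g+S[:,2]*(.10-.0187),T,1)
o=env.observe();print(o["position"],o["grip_width"],np.round(o["q"],1))
E
python3 after.py
```

```text
A now 1184 [ 0.5585 -0.2594  0.066 ] [-10.86  -0.34   0.04] 0.0008708063324139333
pre
rot total [ 30.44  -5.74 -19.94] shift in final axes cm [23.35 16.48 -3.57] in current axes [27.45  6.8   5.47]
[ 0.55542522 -0.26201691  0.20469268] 0.04157464335346915 [-36.6  29.1  66.5   0.8  83.9 -25.5]
```

Call:
jog_arm(plan="5.07 -0.96 -3.32 0 0 0 130;5.07 -0.96 -3.32 0 0 0 130;5.07 -0.96 -3.32 0 0 0 130;5.07 -0.96 -3.32 0 0 0 130;5.07 -0.96 -3.32 0 0 0 130;5.07 -0.96 -3.32 0 0 0 130;0 0 0 0 0 0 130")

```text
time_s: 13.6
position: [0.5555, -0.2604, 0.1986]
tool_rot: [[-0.166, 0.848, -0.503], [0.986, 0.146, -0.078], [0.008, -0.509, -0.861]]
ft_force: [-0.3, 0.6, -1.2]
grip_width: 0.042
gripper_force: 0.0
```

```bash
cat > pre.py <<'E'
from fit import *
import sys
S,T=grasp_R(9.4,30); g=np.array([.639,-.013,.0835])
plan(g+S[:,2]*(.10-.0187),T,1)
E
python3 pre.py
```

```text
rot total [-0.6  -0.31  0.33] shift in final axes cm [23.04 16.39 -4.3 ] in current axes [22.97 16.48 -4.35]
```

Call:
jog_arm(plan="-0.6 -0.31 0.33 2.3 1.63 -0.43 130;0 0 0 2.9 2.05 -0.54 130;0 0 0 2.9 2.05 -0.54 130;0 0 0 2.9 2.05 -0.54 130;0 0 0 2.9 2.05 -0.54 130;0 0 0 2.9 2.05 -0.54 130;0 0 0 2.9 2.05 -0.54 130;0 0 0 2.3 1.63 -0.43 130;0 0 0 1 0.8 -0.2 130;0 0 0 0 0 0 130")

```text
time_s: 14.43
position: [0.68, -0.006, 0.1559]
tool_rot: [[-0.161, 0.859, -0.487], [0.987, 0.138, -0.082], [-0.003, -0.494, -0.87]]
ft_force: [-0.2, -0.2, -0.9]
grip_width: 0.0418
gripper_force: 0.0
```

```bash
python3 pre.py
python3 - <<'E'
from fit import *
a=imaging.get_image("scene"); W=cloud(a);m=wood(a)&(np.hypot(W[...,0]-.64,W[...,1]+.013)<.13)&(W[...,2]>.03)&(W[...,2]<.12)
P=W[m];x,r=fit_shelf(P,[.639,-.013,.083,.16],np.radians(30));print(len(P),x[:3],np.degrees(x[3:]),r)
E
```

```text
rot total [ 0.43  0.08 -0.22] shift in final axes cm [-0.02  0.02  0.22] in current axes [-0.02  0.02  0.22]
933 [ 0.63999986 -0.01304597  0.08351142] [10.43528495 29.94601123  0.54757115] 0.001201100328418643
```

Call:
jog_arm(plan="0.4 0.1 -0.6 0 0.05 2 130;0 0 0 0 0 2 130;0 0 0 0 0 2 130;0 0 0 0 0 1.5 130;0 0 0 0 0 1 130;0 0 0 0 0 0.8 130;0 0 0 0 0 0.6 130;0 0 0 0 0 0.1 130;0 0 0 0 0 0 130")

```text
time_s: 15.23
position: [0.6308, -0.0173, 0.0711]
tool_rot: [[-0.166, 0.854, -0.493], [0.986, 0.145, -0.081], [0.002, -0.499, -0.866]]
ft_force: [0.1, 0.2, 0.2]
grip_width: 0.0417
gripper_force: 0.0
```

Call:
jog_arm(plan="0 0 0 0 0 0 170;0 0 0 0 0 0 190;0 0 0 0 0 0 210;0 0 0 0 0 0 225;0 0 0 0 0 0 235;0 0 0 0 0 0 255;0 0 0 0 0 0 255;0 0 0 0 0 0 255;0 0 0 0 0 0 255")

```text
time_s: 15.98
position: [0.6308, -0.0168, 0.0715]
tool_rot: [[-0.167, 0.854, -0.493], [0.986, 0.146, -0.082], [0.002, -0.5, -0.866]]
ft_force: [-2.4, 0.4, 5.0]
grip_width: 0.0114
gripper_force: 40.2
```

Call:
jog_arm(plan="0 0 0 0 0 -0.5 255;0 0 0 0 0 -1 255;0 0 0 0 0 -1.5 255;0 0 0 0 0 -2 255;0 0 0 0 0 -2 255;0 0 0 0 0 -2 255;0 0 0 0 0 -2 255;0 0 0 0 0 -1 255;0 0 0 0 0 0 255")

```text
time_s: 16.73
position: [0.6914, -0.0068, 0.1761]
tool_rot: [[-0.168, 0.856, -0.489], [0.986, 0.146, -0.082], [0.001, -0.496, -0.869]]
ft_force: [0.1, -0.1, -1.4]
grip_width: 0.0111
gripper_force: 39.6
```

```bash
cat > pr.py <<'E'
from fit import *
S,T=grasp_R(-10.95,0);plan([.5563,-.2605,.225],T,1)
E
python3 pr.py
```

```text
rot total [-29.4    5.28  20.16] shift in final axes cm [-27.47  -8.44  -4.89] in current axes [-22.74 -17.7    4.44]
```

Call:
jog_arm(plan="-4.9 0.88 3.36 0 0 -1 255;-4.9 0.88 3.36 0 0 -1 255;-4.9 0.88 3.36 0 0 -1 255;-4.9 0.88 3.36 0 0 -1 255;-4.9 0.88 3.36 0 0 -1 255;-4.9 0.88 3.36 0 0 -1 255;0 0 0 0 0 0 255")

```text
time_s: 17.32
position: [0.7069, -0.0049, 0.2343]
tool_rot: [[0.193, 0.981, 0.002], [0.981, -0.193, -0.0], [0.0, 0.002, -1.0]]
ft_force: [-0.7, 1.3, 1.1]
grip_width: 0.011
gripper_force: 39.6
```

```bash
python3 pr.py
```

```text
rot total [ 0.12 -0.02 -0.18] shift in final axes cm [-27.96  -9.93   0.93] in current axes [-27.99  -9.84   0.9 ]
```

Call:
jog_arm(plan="0 0 0 -2 -0.7 0 255;0 0 0 -3.4 -1.2 0 255;0 0 0 -3.7 -1.3 0 255;0 0 0 -3.7 -1.3 0.1 255;0 0 0 -3.7 -1.3 0.1 255;0 0 0 -3.7 -1.3 0.1 255;0 0 0 -3.4 -1.2 0.1 255;0 0 0 -2.4 -0.9 0.1 255;0 0 0 -1.5 -0.5 0.1 255;0 0 0 -0.5 -0.2 0 255")

```text
time_s: 18.15
position: [0.5559, -0.2631, 0.2244]
tool_rot: [[0.192, 0.981, -0.009], [0.981, -0.192, 0.002], [0.001, -0.009, -1.0]]
ft_force: [0.8, 0.3, -1.8]
grip_width: 0.0107
gripper_force: 39.6
```

Call:
jog_arm(plan="0 0 0 0 0 0 255;0 0 0 0 0 0 255")

```text
time_s: 18.32
position: [0.5576, -0.2603, 0.2253]
tool_rot: [[0.19, 0.982, -0.006], [0.982, -0.19, 0.002], [0.0, -0.006, -1.0]]
ft_force: [0.2, 0.4, -1.3]
grip_width: 0.0112
gripper_force: 39.6
```

```bash
python3 look.py s6.png 2>/dev/null; python3 tilt.py 2>/dev/null; python3 pr.py
```

```text
[ 0.5579 -0.2598  0.2257] [[0.189, 0.982, -0.005], [0.982, -0.189, 0.001], [-0.0, -0.005, -1.0]] [-35.9  28.9  63.5  -0.1  87.9 -25. ] 0.010892175578837088
nominal grip [ 0.558  -0.2598  0.2444]
s 1319 [ 0.5598 -0.2575  0.2314] [-11.08   0.21  -0.  ] 0.0008
 rack (array([ 0.55630204, -0.25919775, -0.18556843]), np.float64(0.027313616312681546), 860)
t 251 [ 0.5509 -0.258   0.2382] [-19.09   0.1   -0.75] 0.0018
 rack (array([ 0.56798414, -0.24538919, -0.02323387]), np.float64(0.003107329604603919), 38)
scene shelf pitch,roll (array([ 0., -0.]), 0, np.float64(0.0), np.float64(nan))
scene board (array([-0.57, -0.24]), 276, np.float64(0.013), np.float64(0.0011))
top shelf pitch,roll (array([ 0., -0.]), 0, np.float64(0.0), np.float64(nan))
top board (array([-0.49,  0.69]), 33, np.float64(0.0157), np.float64(0.0031))
rot total [-0.28  0.02  0.07] shift in final axes cm [-0.09 -0.14  0.09] in current axes [-0.09 -0.14  0.09]
```

View pics/s6.png

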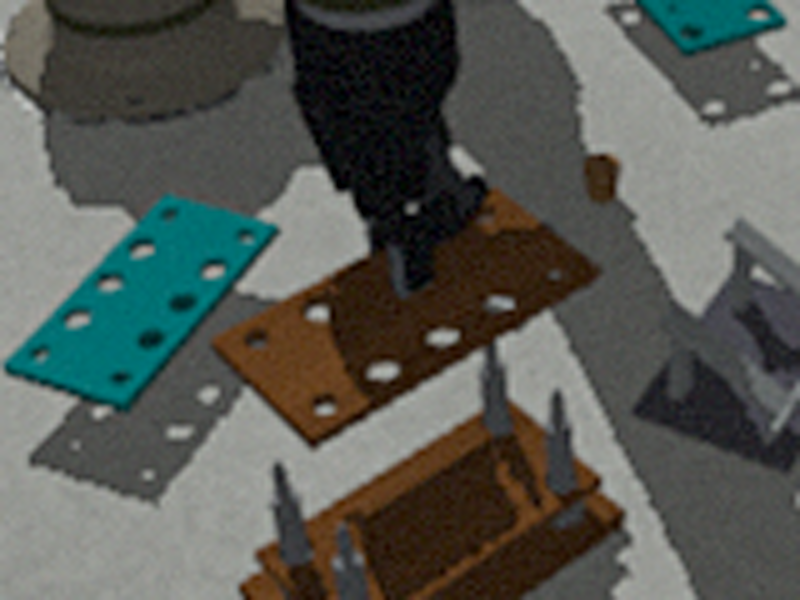

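The shelf sits about 10 mm lower in the fingers than nominal. I'll raise the grip force and measure again for slip before lowering.

Call:
jog_arm(plan="-0.3 0 0 -0.1 -0.1 0 255;0 0 0 0 0 0 255;0 0 0 0 0 0 255", grip_force=90)

```text
time_s: 18.77
position: [0.5562, -0.2615, 0.2261]
tool_rot: [[0.19, 0.982, 0.001], [0.982, -0.19, -0.001], [-0.001, 0.001, -1.0]]
ft_force: [-0.6, 0.6, -1.1]
grip_width: 0.0103
gripper_force: 91.5
```

```bash
sed -i 's/abs(L\[...,2\]+.025)<.008/abs(L[...,2]+.033)<.014/' tilt.py; python3 look.py s7.png 2>/dev/null; python3 tilt.py 2>/dev/null;python3 -c "
from fit import *
print(env.observe()['ft_force'],env.observe()['wrist_torque'])"
```

```text
[ 0.5561 -0.2617  0.226 ] [[0.19, 0.982, 0.0], [0.982, -0.19, -0.001], [-0.001, 0.001, -1.0]] [-36.2  28.6  63.9  -0.   87.5 -25.2] 0.00979970130583221
nominal grip [ 0.5561 -0.2617  0.2447]
s 1320 [ 0.5583 -0.2586  0.232 ] [-1.101e+01 -2.000e-02 -1.000e-02] 0.0007
 rack (array([ 0.55564095, -0.25960632, -0.18107789]), np.float64(0.02879337064416819), 863)
t 266 [ 0.5504 -0.259   0.2402] [-17.6    0.18  -0.53] 0.002
 rack (array([ 0.56969983, -0.24509671,  0.00189138]), np.float64(0.003303759971979344), 59)
scene shelf pitch,roll (array([-0.08,  0.  ]), 231, np.float64(0.2069), np.float64(0.0008))
scene board (array([-0.46, -0.1 ]), 275, np.float64(0.0131), np.float64(0.0011))
top shelf pitch,roll (array([0.39, 0.66]), 23, np.float64(0.2085), np.float64(0.0013))
top board (array([-0.33, -0.07]), 27, np.float64(0.0165), np.float64(0.0028))
[-0.9593878  -0.72687854 -1.22847768] [-0.00227772 -0.03088024  0.00179269]
```

The shelf holds steady and is level, with its underside about 25 mm below the TCP. I'll lower it to just above the tips.

Call:
jog_arm(plan="0 0 0 -0.1 0 0.5 255;0 0 0 0 0 1.2 255;0 0 0 0 0 1.5 255;0 0 0 0 0 1.5 255;0 0 0 0 0 1.2 255;0 0 0 0 0 0.8 255;0 0 0 0 0 0.5 255;0 0 0 0 0 0.2 255;0 0 0 0 0 0 255;0 0 0 0 0 0 255")

```text
time_s: 19.8
position: [0.5562, -0.263, 0.1526]
tool_rot: [[0.191, 0.982, 0.001], [0.982, -0.191, -0.001], [-0.001, 0.002, -1.0]]
ft_force: [-0.1, -0.4, -1.5]
grip_width: 0.0099
gripper_force: 91.5
```

```bash
python3 look.py s8.png 2>/dev/null; python3 tilt.py 2>/dev/null
```

```text
[ 0.5562 -0.263   0.1527] [[0.191, 0.982, 0.002], [0.982, -0.191, -0.002], [-0.001, 0.002, -1.0]] [-36.3  31.8  70.7  -0.   77.4 -25.3] 0.01008035705586188
nominal grip [ 0.5562 -0.263   0.1714]
s 1303 [ 0.5587 -0.2601  0.1585] [-1.116e+01 -1.500e-01 -1.000e-02] 0.0008
 rack (array([ 0.55557854, -0.26076257, -0.18151781]), np.float64(0.022036022766923943), 604)
t 233 [ 0.5411 -0.2539  0.168 ] [-24.98   5.26  -0.87] 0.0022
 rack (array([ 0.57069943, -0.24834522, -0.19604225]), np.float64(0.006719016041206928), 33)
scene shelf pitch,roll (array([-0.27, -0.23]), 224, np.float64(0.1333), np.float64(0.001))
scene board (array([-0.41, -0.16]), 293, np.float64(0.0129), np.float64(0.0011))
top shelf pitch,roll (array([0.2 , 0.74]), 32, np.float64(0.1358), np.float64(0.0035))
top board (array([-0.36, -0.21]), 29, np.float64(0.0162), np.float64(0.0031))
```

View pics/s8.png

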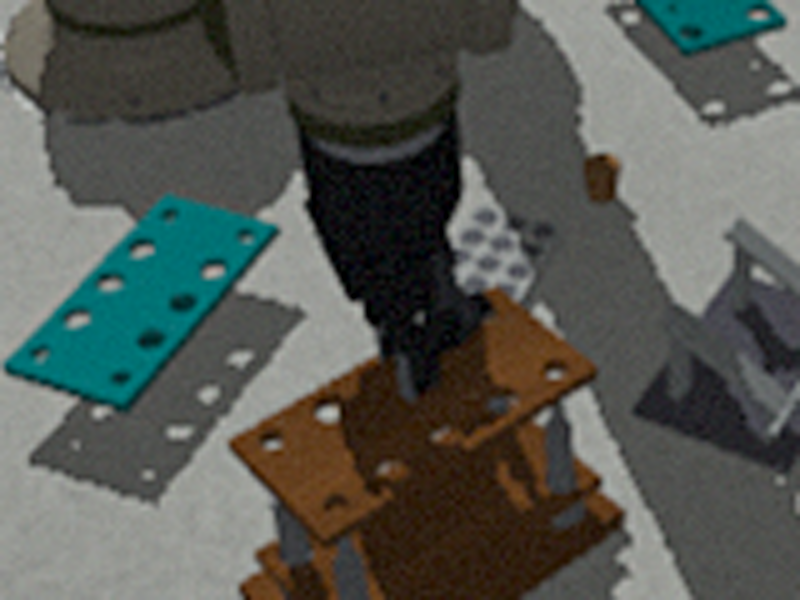

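The shelf is just above the tips, about 0.5 mm off the rack centre in the same camera. The corner holes at (272,443), (335,505) and (555,372) line up over the posts. I'll lower slowly and watch the force.

Call:
jog_arm(plan="0 0 -0.2 0.03 -0.05 0.4 255;0 0 0 0 0 0.4 255;0 0 0 0 0 0.4 255;0 0 0 0 0 0.3 255;0 0 0 0 0 0.2 255;0 0 0 0 0 0.2 255;0 0 0 0 0 0 255;0 0 0 0 0 0 255")

```text
time_s: 20.67
position: [0.5556, -0.2625, 0.133]
tool_rot: [[0.187, 0.982, 0.0], [0.982, -0.187, -0.001], [-0.001, 0.001, -1.0]]
ft_force: [-0.0, 0.4, -0.9]
grip_width: 0.01
gripper_force: 91.5
```

```bash
python3 look.py s9.png 2>/dev/null; python3 tilt.py 2>/dev/null
```

```text
[ 0.5556 -0.2625  0.1332] [[0.187, 0.982, 0.001], [0.982, -0.187, -0.001], [-0.001, 0.001, -1.0]] [-36.3  32.8  72.3  -0.   74.8 -25.5] 0.00983445261138627
nominal grip [ 0.5556 -0.2625  0.1519]
s 1287 [ 0.5579 -0.2598  0.1388] [-10.94   0.04  -0.05] 0.0008
 rack (array([ 0.55674721, -0.2608003 , -0.18671672]), np.float64(0.01889858940102628), 681)
t 224 [ 0.5466 -0.2576  0.1474] [-17.19   0.25  -0.82] 0.0024
 rack (array([ 0.56178074, -0.25367411, -0.21425442]), np.float64(0.014592755761990758), 67)
scene shelf pitch,roll (array([-0.32, -0.15]), 224, np.float64(0.1139), np.float64(0.001))
scene board (array([-0.06,  0.16]), 259, np.float64(0.0129), np.float64(0.0011))
top shelf pitch,roll (array([-5.62, -1.85]), 35, np.float64(0.1149), np.float64(0.0037))
top board (array([-0.29,  0.33]), 28, np.float64(0.0135), np.float64(0.0031))
```

View pics/s9.png

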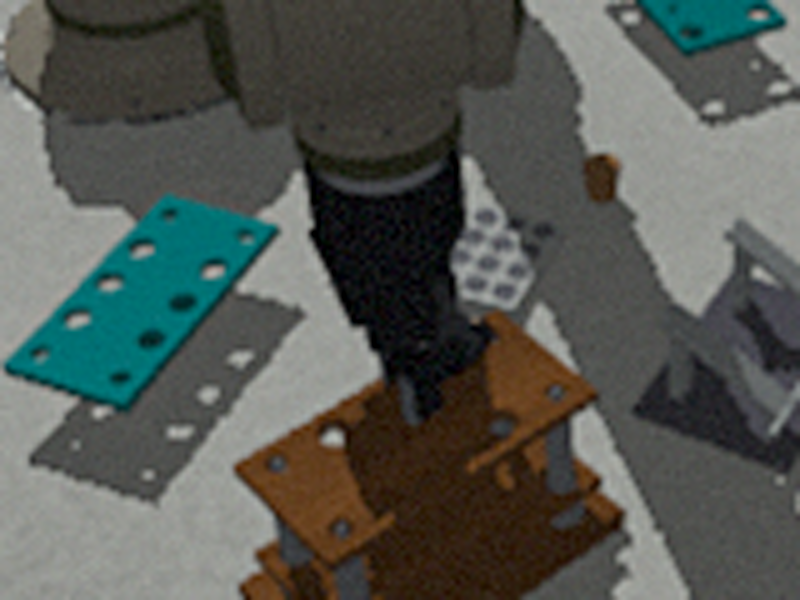

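The tips show in the corner holes at (277,463), (342,528) and (556,392), and there is no contact force. I'll continue down.

Call:
jog_arm(plan="0 0 0 0 0 0.3 255;0 0 0 0 0 0.3 255;0 0 0 0 0 0.3 255;0 0 0 0 0 0.3 255;0 0 0 0 0 0.2 255;0 0 0 0 0 0.1 255;0 0 0 0 0 0 255;0 0 0 0 0 0 255")

```text
time_s: 21.53
position: [0.5556, -0.2625, 0.118]
tool_rot: [[0.187, 0.982, 0.0], [0.982, -0.187, -0.001], [-0.001, 0.001, -1.0]]
ft_force: [-0.3, 0.2, -1.6]
grip_width: 0.0099
gripper_force: 91.5
```

Call:
jog_arm(plan="0 0 0 0 0 0.1 255;0 0 0 0 0 0.1 255;0 0 0 0 0 0.05 255;0 0 0 0 0 0.05 255;0 0 0 0 0 0 255;0 0 0 0 0 0 255", grip_force=40)

```text
time_s: 22.03
position: [0.5555, -0.2625, 0.1152]
tool_rot: [[0.187, 0.982, 0.001], [0.982, -0.187, -0.001], [-0.001, 0.001, -1.0]]
ft_force: [-1.9, 1.0, 1.6]
grip_width: 0.01
gripper_force: 92.1
```

Call:
jog_arm(plan="0 0 0 0 0 0.05 255;0 0 0 0 0 0.05 255;0 0 0 0 0 0 255;0 0 0 0 0 0 255")

```text
time_s: 22.37
position: [0.5556, -0.2625, 0.1152]
tool_rot: [[0.187, 0.982, 0.001], [0.982, -0.187, -0.001], [-0.001, 0.001, -1.0]]
ft_force: [-3.8, 2.4, 9.2]
grip_width: 0.01
gripper_force: 93.2
```

```bash
python3 tilt.py 2>/dev/null; python3 look.py s10.png 2>/dev/null|head -3;python3 -c "
from fit import *
print(env.observe()['ft_force'],env.observe()['wrist_torque'])"
```

```text
scene shelf pitch,roll (array([ 0.  , -0.02]), 238, np.float64(0.096), np.float64(0.001))
scene board (array([0.01, 0.05]), 274, np.float64(0.013), np.float64(0.001))
top shelf pitch,roll (array([5.56, 2.34]), 20, np.float64(0.0972), np.float64(0.0017))
top board (array([ 1.01, -0.25]), 25, np.float64(0.0144), np.float64(0.003))
[ 0.5556 -0.2625  0.1152] [[0.187, 0.982, 0.001], [0.982, -0.187, -0.001], [-0.001, 0.001, -1.0]] [-36.3  33.8  73.6  -0.   72.4 -25.5] 0.010185960678355465
nominal grip [ 0.5556 -0.2625  0.1339]
s 1213 [ 0.5582 -0.26    0.1211] [-10.94   0.06   0.13] 0.0009
[-4.04262514  1.57844479  8.7046075 ] [ 0.37608656  0.65162692 -0.01632214]
```

The shelf is seated on the shoulders: plate top at 98 mm after the bias correction, and level. I'll release and retreat.

Call:
jog_arm(plan="0 0 0 0 0 -0.05 255;0 0 0 0 0 0 235;0 0 0 0 0 0 220;0 0 0 0 0 0 200;0 0 0 0 0 0 180;0 0 0 0 0 0 150;0 0 0 0 0 0 130;0 0 0 0 0 0 130")

```text
time_s: 23.23
position: [0.5556, -0.2625, 0.1143]
tool_rot: [[0.187, 0.982, 0.0], [0.982, -0.187, -0.001], [-0.001, 0.0, -1.0]]
ft_force: [-0.3, -0.9, 0.5]
grip_width: 0.0422
gripper_force: 0.0
```

Call:
jog_arm(plan="0 0 0 0 0 -0.5 130;0 0 0 0 0 -1.5 130;0 0 0 0 0 -2 130;0 0 0 0 0 -3 130;0 0 0 0 0 -3 130;0 0 0 0 0 -2 130;0 0 0 0 0 0 130;0 0 0 0 0 0 130")

```text
time_s: 23.9
position: [0.5557, -0.2625, 0.2356]
tool_rot: [[0.187, 0.982, 0.002], [0.982, -0.187, -0.002], [-0.002, 0.003, -1.0]]
ft_force: [-0.1, 0.3, -0.5]
grip_width: 0.0416
gripper_force: 0.0
```

Run:
```python
from fit import *
im=imaging.get_image("scene"); W=cloud(im)
m=wood(im)&(np.hypot(W[...,0]-.557,W[...,1]+.26)<.12)
for n,lo,z in(("upper",.085,.121),("lower",.034,.066)):
    P=W[m&(W[...,2]>lo)&(W[...,2]<lo+.06)];x,r=fit_shelf(P,[.558,-.26,z,-.19],0.);print(n,len(P),np.round(x[:3],4),np.round(np.degrees(x[3:]),2),r)
o=env.observe();print(o["position"],o["ft_force"],o["grip_width"])
```

```text
upper 1406 [ 0.558  -0.2598  0.1211] [-11.13  -0.24  -0.  ] 0.0008193659525149863
lower 717 [ 0.5783 -0.2751  0.0742] [-17.26   8.91   1.35] 0.0027899172373432694
[ 0.55530533 -0.26222322  0.23417443] [ 0.03158395  0.06355305 -1.60010559] 0.04208814439069946
```

```bash
python3 -c "
from rig import job
print(job.close_job())"
```

```text
the job is handed in; nothing more can be done
None
```

The lower shelf is seated on the collars and the upper shelf on the shoulders, both measured level; I released both, the arm is clear, and I handed in the job at about 24 s (the verdict was not shown). My last check of the lower shelf was just after I let it go, because the upper shelf now hides it from the camera.

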